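# Turn the reference leaf over on the dressing trolley

## Robot

A 7-joint arm with a two-finger parallel gripper is mounted at the origin on a cart in front of the work surface, level with it; the furniture and walls round the work are solid. World frame = base frame: x ahead of the robot, y to its left, z up, the work surface at z = 0. Lengths are in m, angles in degrees, forces in N, time in s.
With the tool pointing down it reaches from about 0.425 to 0.875 m from the base axis. Payload 4.7 kg.
Tool frame: the origin (TCP) lies at the very end of the fingers, on their centre line; the grasp point (between the pads) lies 19 mm behind it; z points along the fingers, y is the direction in which the jaws open and shut (so a half turn about z gives the same grasp; the last joint's range is limited). The gripper opens to 87 mm and grips with 3 to 60 N. Pads are 19 mm wide; open, the fingers measure 117 mm over their backs; the gripper's body (75 mm by 190 mm) begins 51 mm behind the grasp point.
Start: joints at [-65.082, 18.392, -4.016, 83.108, 1.295, 78.541, -3.26], TCP at [0.266, 0.593, 0.223] pointing down, gripper open.
Joint ranges: [-163.93, 163.93], [-17.29, 119.83], [-79.2, 71.16], [3.27, 140.29], [-89.18, 269.18], [5.43, 117.66], [-154.24, 154.24]. Speed limits (degrees/s): [147.25, 147.25, 180, 180, 180, 180, 180].

## Interface

Orientations are given as [roll, pitch, yaw] about the fixed x, y, z axes, in that order (R = Rz(yaw) Ry(pitch) Rx(roll)).
In Python, from cell import * gives the robot as it stands.
- The arm moves only by the tool arm_command, never from a script. Its argument "targets" is a list that holds one entry, the list of rows, each a list of 7 numbers: the shift along the tool's x, y, z in m, then the turn, a rotation vector about the tool's x, y, z in degrees, then the gripper's target within -1 to 1 (shut at 1, half-way at 0, fully open at -1). In form: [[[tx, ty, tz, rx, ry, rz, claw], ...]]. A call has 1 to 10 rows; each row is the pose to reach, as a shift and turn from the pose commanded when the call began, along the tool's axes at that moment; what a row does not reach only later rows make up. A row lasts 1/10 s, in which the tool goes at most 50 mm and 8.59 degrees, less where a joint would pass 70% of its speed; a pose out of reach is approached as far as the arm can. A call with a gripper value outside its range is refused whole. The fingers move at their own pace and stop on an object; "newtons" is the grip in N (left out, the last holds). Time passes only in rows, so rows that repeat a pose let the fingers close. It gives the time, the measured TCP pose, the force and the opening at its end, in the units of the state.
- get_obs(): the state, without advancing time (a new reading comes with each control period).
- read_camera(name): name is "scene" or "top" or "wrist"; returns a dict with "img" (384x512x3 uint8, red, green, blue), "z_map" (384x512 float32, m along the optical axis (not along the pixel's ray), 0 where there is no reading), "K" (3x3 intrinsics, pixels), "origin" and "attitude" of the camera in the world. Camera axes: x right, y down, z forward; pixel columns grow to the right and rows downward; lengths in m; the calibration is good to about 2 mm. A picture is of the moment at which its call begins.
- sign_off(): hands the job in, once; it reports no verdict.
Trained networks look in the newest picture that a camera, given by its name, has taken for a name from the list of things; names that differ only in an ending like _2 or _b are one class to them, and where a whole thing is asked for, a point or a joint stands for the part that bears it (a point fixed in the world has none). Each returns a list of dicts, best first, with "conf" (0 to 1); they miss things now and then, are a little off and sometimes report something else, mostly with a low value. They report only what shows in the picture. A call takes as long as a camera call.
- search_frame(thing, camera): "position" ([column, row] in pixels, amid what is visible of it).
The state is a dict: "time_s": time; "qpos": joint angles; "joint_velocities": joint speeds; "effort": joint torques, N m; "tool_pos": TCP position; "tool_rot": TCP orientation; "force": force on the tool from outside, world axes, zero at the start; "wrist_torque": the same for the moment, N m; "grip_width": finger opening in m.
Only numpy, scipy, OpenCV 4.12 (cv2) and the standard library are available. Lean on these libraries where they do the work, as an engineer would, in place of code of your own. Each camera call takes 0.05 s, during which the arm holds its last target.

## Task

On the reference-card stand, turn the leaf with the yellow tab over the spine, from the left wing to the right, until it lies flat down on the right wing, then leave it there. Push it over gently with the fingertips: do not pinch it, fling it or press hard. Leave the leaf with the blue tab and all the things standing round the stand as they are.

Things in the scene. Friction and masses are not known exactly. Their poses are not given: they have to be found in the camera images.
- stand: Grey reference-card stand, fixed to the worktop, 220 mm along the spine, 190 mm across its foot. Origin: middle of its underside, on the worktop. x runs along the spine, roughly away from the robot; y points to its left wing; z up. Two wings rise outward from the spine at 0.26 rad, left and right, to 100 mm from the hinge rod (edge 45 mm above the worktop); webs under them 85 mm from the spine.
- leaf_yellow (a joint): Angle (rad) of the leaf with the yellow tab. 0: on the left wing (stand's +y side), free edge raised 0.26 rad above level; grows as it turns up and over to the right; 1.31 is straight up; 2.62 is the stop, flat on the right wing. Starts at 0 to 0.3. The hinge is stiff: the leaf stays where it is left and takes 1 to 2 N at its free edge to turn.
- leaf_yellow_hinge (a point): Point on the axis of the steel hinge rod (along the stand's x, 30 mm above the worktop), mid-width of the yellow-tabbed leaf. The leaf is a rigid white panel, 5 mm thick, 85 mm wide along the spine, about 0.1 kg; its mid-plane passes through the axis; its free edge is 130 mm from the axis, so it overhangs the wing by 30 mm.
- leaf_yellow_tab (a point): Middle of the yellow tab, 138 mm from the hinge axis, in the panel's mid-plane; moves with the leaf. The tab, 44 mm wide and 5 mm thick, stands in the middle of the free edge and ends 149 mm from the axis.
- leaf_blue (a joint): Angle of the other leaf, with the blue tab: same build, hinge rod and meaning as leaf_yellow, starts at 0 to 0.3, is to stay as it is. The two leaves hang side by side, centred 55 mm to either side of the stand's middle along the spine, 25 mm apart; either colour may be the near one.
- leaf_blue_tab (a point): Middle of the blue tab, 138 mm from the hinge axis; moves with that leaf.
- pot: Bystander, loose: an open stainless gallipot cup, 63 mm across, 38 mm tall. Origin: centre of its underside.
- vial_red: Bystander, loose: a small white vial with a red stopper, 22 mm across, 44 mm tall. Origin: centre of its underside.
- vial_blue: Bystander, loose: a small brown vial with a blue stopper, 25 mm across, 49 mm tall. Origin: centre of its underside.
- canister: Bystander, loose: a lidded steel swab canister, 68 mm across, 86 mm tall. Origin: centre of its underside.
- tape: Bystander, loose: a roll of surgical tape lying flat, 58 mm across, 12 mm tall. Origin: centre of its underside.
- gauze: Bystander, loose: a sealed gauze pouch lying flat, 60 x 88 x 9 mm. Origin: centre of its underside.

How it is judged:
By the outcome, as a careful person would: the job done as asked, in the order asked, and still so for the second after the job is handed in, with the robot touching nothing.
It also fails if it takes over 42 s, if anything falls off the work surface, if the arm or the gripper's body presses on something with over 40 N, if the wrist force passes 120 N, or if a joint passes its speed limit or range.

## Working session

There is one attempt and no reset: what is moved stays moved. The work goes in short steps, Python scripts to look and compute and a tool call to move; the robot and the scene stay as the last step left them, time stands still between calls to the robot, and variables do not carry over. Pictures are saved under pics/ and viewed, and the job is handed in when it is done.

Besides the shell and the picture viewer there is one more tool, called after "Emit:" by a JSON object that holds its "method" and its "body", one argument or row to a line. arm_command: Moves the arm, as the interface text tells. Its arguments: {"type":"object","properties":{"targets":{"type":"array","items":{"type":"array","items":{"type":"array","items":{"type":"number"}}}},"newtons":{"type":"number"}},"required":["targets"]}

```bash
ls; mkdir -p pics; cat > h.py <<'E'
from cell import *
import numpy as np, cv2
from scipy.spatial.transform import Rotation as R
def att(c):
    a=np.array(c["attitude"],float)
    return a if a.shape==(3,3) else R.from_euler('xyz',a,degrees=True).as_matrix()
def pt(c,u,v,z=None):
    K=np.array(c["K"]); 
    if z is None:
        w=c["z_map"][int(v)-1:int(v)+2,int(u)-1:int(u)+2]; w=w[w>0]; z=np.median(w)
    p=np.array([(u-K[0,2])/K[0,0]*z,(v-K[1,2])/K[1,1]*z,z])
    return att(c)@p+np.array(c["origin"])
def cloud(c):
    K=np.array(c["K"]);z=c["z_map"];v,u=np.mgrid[:z.shape[0],:z.shape[1]]
    p=np.stack([(u-K[0,2])/K[0,0]*z,(v-K[1,2])/K[1,1]*z,z],-1)
    return p@att(c).T+np.array(c["origin"])
E
python3 - <<'E'
from h import *
o=get_obs();print({k:np.round(v,3) for k,v in o.items()})
for n in ["scene","top"]:
    c=read_camera(n);cv2.imwrite(f"pics/{n}0.png",c["img"][:,:,::-1])
    print(n,c["origin"],c["attitude"])
    for t in ["leaf_yellow_tab","leaf_blue_tab","stand","pot","vial_red","vial_blue","canister","tape","gauze"]:
        for d in search_frame(t,n)[:2]:
            u,v=d["position"];print(t,round(d["conf"],2),np.round([u,v]),np.round(pt(c,u,v),3))
E
```

```text
pics
{'time_s': np.float64(0.0), 'qpos': array([-65.083,  18.44 ,  -4.015,  83.174,   1.294,  78.54 ,  -3.259]), 'joint_velocities': array([-0.007, -0.119, -0.06 ,  0.054, -0.043,  0.017, -0.015]), 'effort': array([ 0.0000e+00, -4.9128e+01, -4.0400e-01, -3.1254e+01, -6.4000e-02,
        4.4000e-02,  0.0000e+00]), 'tool_pos': array([0.265, 0.593, 0.221]), 'tool_rot': array([-1.79891e+02,  5.00000e-03,  1.55894e+02]), 'force': array([ 0.967, -0.64 , -0.704]), 'wrist_torque': array([-0.027, -0.011,  0.049]), 'grip_width': np.float64(0.087)}
scene [0.56555366 1.11748583 0.87431893] [-126.342774      1.05605156  179.12846593]
leaf_yellow_tab 0.67 [296. 205.] [0.43  0.073 0.053]
leaf_blue_tab 0.58 [265. 211.] [0.54  0.119 0.07 ]
stand 0.62 [270. 202.] [0.517 0.013 0.025]
pot 0.55 [287. 147.] [ 0.425 -0.38   0.024]
vial_red 0.5 [262. 150.] [ 0.536 -0.37   0.02 ]
vial_red 0.2 [296. 207.] [0.434 0.084 0.056]
vial_blue 0.39 [213. 178.] [ 0.735 -0.148  0.028]
canister 0.92 [210. 209.] [0.725 0.079 0.05 ]
tape 0.69 [328. 276.] [0.365 0.358 0.014]
gauze 0.89 [263. 280.] [0.554 0.36  0.009]
gauze 0.68 [296. 205.] [0.432 0.073 0.054]
top [0.37308806 0.01362799 1.20153754] [-170.66776172   -1.13202216  -90.58665116]
leaf_yellow_tab 0.9 [227. 231.] [0.439 0.087 0.059]
leaf_blue_tab 0.68 [221. 197.] [0.552 0.105 0.063]
stand 0.81 [256. 214.] [ 0.498 -0.008  0.032]
pot 0.58 [366. 231.] [ 0.437 -0.379  0.024]
vial_red 0.45 [362. 206.] [ 0.523 -0.367  0.032]
vial_blue 0.4 [147. 258.] [0.356 0.356 0.002]
canister 0.64 [235. 145.] [0.726 0.06  0.072]
canister 0.58 [368. 232.] [ 0.435 -0.384  0.024]
tape 0.69 [147. 257.] [0.359 0.356 0.001]
gauze 0.55 [145. 198.] [0.556 0.368 0.011]
```

```bash
python3 - <<'E'
import cv2,numpy as np
a=cv2.imread("pics/scene0.png")[130:300,180:380];b=cv2.imread("pics/top0.png")[110:290,120:390]
cv2.imwrite("pics/s1.png",cv2.resize(a,(800,600)[:1]+(680,) if 0 else (700,595),interpolation=cv2.INTER_CUBIC))
cv2.imwrite("pics/t1.png",cv2.resize(b,(800,533),interpolation=cv2.INTER_CUBIC))
E
```

```text
(no output)
```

View pics/s1.png

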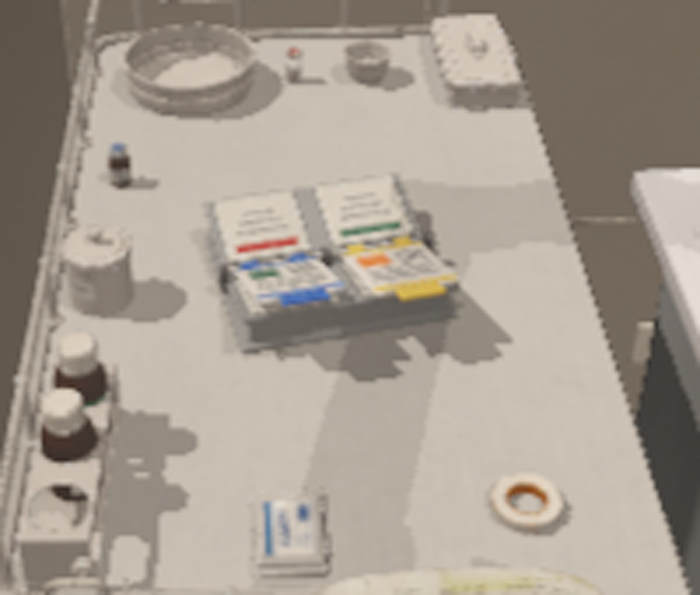

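View pics/t1.png

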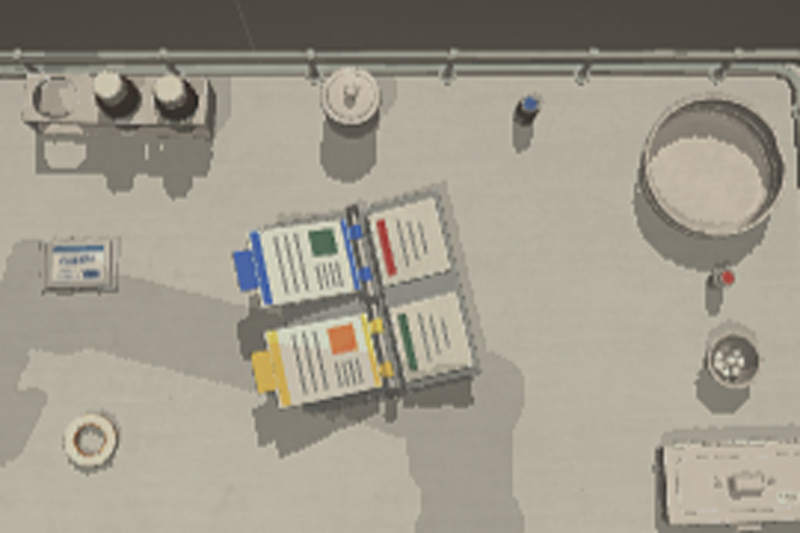

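```bash
cat > fit.py <<'E'
from h import *
def fit(n,yaw0=11.0,box=((0.34,0.68),(-0.16,0.2))):
    c=read_camera(n);P=cloud(c);img=c["img"];hsv=cv2.cvtColor(img,cv2.COLOR_RGB2HSV)
    m=(c["z_map"]>0)&(P[...,0]>box[0][0])&(P[...,0]<box[0][1])&(P[...,1]>box[1][0])&(P[...,1]<box[1][1])&(P[...,2]>0.02)
    return c,P,hsv,m
E
python3 - <<'E'
from fit import *
for n in ["top","scene"]:
    c,P,hsv,m=fit(n)
    H,S,V=[hsv[...,i].astype(int) for i in range(3)]
    for nm,(a,b) in {"yel":(20,32),"blue":(105,125)}.items():
        mm=m&(H>=a)&(H<=b)&(S>130)
        p=P[mm];
        # stand-frame projection
        print(n,nm,len(p))
        t=np.deg2rad(11.3);ex=np.array([np.cos(t),np.sin(t)]);ey=np.array([-np.sin(t),np.cos(t)])
        q=np.c_[p[:,:2]@ex,p[:,:2]@ey,p[:,2]]
        q=q[np.argsort(q[:,1])]
        print(np.round(q[::max(1,len(q)//25)],3).tolist())
    # all elevated: outline
    q=P[m];q=np.c_[q[:,:2]@ex,q[:,:2]@ey,q[:,2]]
    for a in np.arange(-.25,.06,.02):
        s=q[(q[:,1]>a)&(q[:,1]<a+.02)]
        if len(s)>3: print(round(a,2),len(s),"x",np.round(np.percentile(s[:,0],[1,99]),3),"z",np.round(np.percentile(s[:,2],[5,50,95]),3))
E
```

```text
top yel 195
[[0.418, -0.078, 0.039], [0.422, -0.076, 0.036], [0.473, -0.073, 0.038], [0.426, -0.07, 0.037], [0.474, -0.066, 0.036], [0.431, -0.061, 0.041], [0.475, -0.06, 0.039], [0.486, -0.058, 0.037], [0.459, 0.037, 0.076], [0.473, 0.038, 0.072], [0.418, 0.039, 0.07], [0.463, 0.04, 0.074], [0.425, 0.041, 0.071], [0.422, 0.042, 0.069], [0.448, 0.043, 0.076], [0.461, 0.044, 0.073], [0.471, 0.045, 0.077], [0.449, 0.049, 0.076], [0.427, 0.05, 0.074], [0.45, 0.052, 0.077], [0.459, 0.053, 0.077], [0.466, 0.055, 0.078], [0.444, 0.056, 0.073], [0.432, 0.058, 0.078], [0.458, 0.06, 0.078], [0.429, 0.062, 0.082], [0.439, 0.063, 0.081], [0.465, 0.065, 0.079]]
top blue 152
[[0.537, -0.076, 0.036], [0.59, -0.073, 0.035], [0.58, -0.071, 0.035], [0.588, -0.065, 0.039], [0.574, -0.059, 0.042], [0.554, -0.059, 0.037], [0.52, 0.035, 0.081], [0.531, 0.036, 0.082], [0.56, 0.037, 0.083], [0.557, 0.037, 0.082], [0.571, 0.038, 0.083], [0.548, 0.039, 0.083], [0.561, 0.04, 0.084], [0.538, 0.041, 0.084], [0.545, 0.046, 0.085], [0.555, 0.047, 0.087], [0.546, 0.049, 0.088], [0.556, 0.05, 0.087], [0.562, 0.052,
[... 2036 characters left out ...]
.063, 0.096], [0.551, 0.063, 0.093], [0.557, 0.064, 0.095], [0.571, 0.067, 0.096]]
-0.19 29 x [0.401 0.606] z [0.045 0.048 0.05 ]
-0.17 230 x [0.398 0.608] z [0.042 0.048 0.052]
-0.15 248 x [0.399 0.607] z [0.037 0.043 0.047]
-0.13 263 x [0.398 0.607] z [0.031 0.037 0.043]
-0.11 291 x [0.398 0.607] z [0.025 0.031 0.037]
-0.09 123 x [0.392 0.612] z [0.026 0.034 0.039]
-0.07 97 x [0.411 0.609] z [0.027 0.04  0.044]
-0.05 109 x [0.408 0.608] z [0.031 0.047 0.053]
-0.03 134 x [0.408 0.606] z [0.036 0.054 0.061]
-0.01 174 x [0.404 0.606] z [0.023 0.057 0.069]
0.01 380 x [0.402 0.604] z [0.023 0.048 0.077]
0.03 126 x [0.404 0.595] z [0.071 0.076 0.087]
0.05 73 x [0.424 0.575] z [0.077 0.082 0.095]
```

```bash
cat > plan.py <<'E'
from h import *
import json,os
t=np.deg2rad(11.2);EX=np.array([np.cos(t),np.sin(t),0]);EY=np.array([-np.sin(t),np.cos(t),0]);EZ=np.array([0,0,1.])
HY,HZ,XC=-0.077,0.030,0.448
def pose(y,z,beta,x=XC):
    b=np.deg2rad(beta);zt=-np.cos(b)*EY-np.sin(b)*EZ;yt=EX;xt=np.cross(yt,zt)
    return x*EX+y*EY+z*EZ, R.from_matrix(np.c_[xt,yt,zt])
def corner(yc,zc,beta):  # tip corner (inner/upper) -> TCP pose
    b=np.deg2rad(beta);n=np.array([-np.sin(b),np.cos(b)])  # unused side: upper-inner
    return pose(yc-.0095*n[0],zc-.0095*n[1],beta)
def onleaf(phi,r,beta,push=0.):
    n=np.array([-np.sin(phi),np.cos(phi)]);p=np.array([HY,HZ])+r*np.array([np.cos(phi),np.sin(phi)])-(.0025-push)*n
    return corner(p[0],p[1],beta)
F="cmd.json"
def load():
    if os.path.exists(F):
        d=json.load(open(F));return np.array(d["p"]),R.from_quat(d["q"])
    return np.array([.266,.593,.223]),R.from_euler('xyz',[180,0,155.9],degrees=True)
def save(p,r): json.dump({"p":list(p),"q":list(r.as_quat())},open(F,"w"))
def commit(row):
    p,r=load();row=np.array(row);save(p+r.apply(row[:3]),r*R.from_rotvec(np.deg2rad(row[3:6])))
def rows(poses,claw=1):
    p0,r0=load();out=[];pp,pr=p0,r0
    for p,r in poses:
        s=r0.inv().apply(p-p0);w=(r0.inv()*r).as_rotvec(degrees=True)
        d=np.linalg.norm(p-pp);a=np.rad2deg((pr.inv()*r).magnitude());pp,pr=p,r
        out.append([round(float(v),4) for v in s]+[round(float(v),1) for v in w]+[claw])
        if d>.05 or a>8.59: print("LIMIT",d,a)
    print(json.dumps(out))
def lin(p1,r1,n,start=None):
    p0,r0=start or load();dv=(r0.inv()*r1).as_rotvec()
    return [(p0+(p1-p0)*k/n,r0*R.from_rotvec(dv*k/n)) for k in range(1,n+1)]
E
python3 - <<'E'
from plan import *
A=pose(.14,.16,45); print(A[0])
rows(lin(*A,10))
E
```

```text
[0.4122751  0.22435071 0.16      ]
[[-0.0284, -0.0277, 0.0063, 2.1, -4.1, 5.2, 1], [-0.0568, -0.0554, 0.0126, 4.3, -8.3, 10.4, 1], [-0.0852, -0.083, 0.0189, 6.4, -12.4, 15.5, 1], [-0.1136, -0.1107, 0.0252, 8.6, -16.6, 20.7, 1], [-0.142, -0.1384, 0.0315, 10.7, -20.7, 25.9, 1], [-0.1704, -0.1661, 0.0378, 12.9, -24.9, 31.1, 1], [-0.1988, -0.1938, 0.0441, 15.0, -29.0, 36.2, 1], [-0.2272, -0.2214, 0.0504, 17.2, -33.2, 41.4, 1], [-0.2557, -0.2491, 0.0567, 19.3, -37.3, 46.6, 1], [-0.2841, -0.2768, 0.063, 21.4, -41.5, 51.8, 1]]
```

Emit:
{"method": "arm_command", "body": {
  "targets": [
    [[-0.0284,-0.0277,0.006,2.1,-4.1,5.2,1],[-0.0568,-0.0554,0.0126,4.3,-8.3,10.4,1],[-0.0852,-0.083,0.019,6.4,-12.4,15.5,1],[-0.1136,-0.1107,0.025,8.6,-16.6,20.7,1],[-0.142,-0.1384,0.0315,10.7,-20.7,25.9,1],[-0.1704,-0.166,0.038,12.9,-24.9,31.1,1],[-0.1988,-0.194,0.044,15.0,-29.0,36.2,1],[-0.227,-0.2214,0.05,17.2,-33.2,41.4,1],[-0.2557,-0.249,0.0567,19.3,-37.3,46.6,1],[-0.284,-0.277,0.063,21.4,-41.5,51.8,1]]
  ],
  "newtons": 10
}}

```text
time_s: 2.1
tool_pos: [0.412, 0.2238, 0.1596]
tool_rot: [179.7, 45.1, 100.9]
force: [0.6, 0.4, -1.3]
grip_width: 0.0154
```

```bash
python3 - <<'E'
from plan import *
commit([-0.284, -0.277, 0.063, 21.4, -41.5, 51.8, 1])
print(load()[0],load()[1].as_euler('xyz',degrees=True))
for n in ["wrist","scene"]:
    c=read_camera(n);im=c["img"][:,:,::-1]
    if n=="scene": im=cv2.resize(im[130:300,180:380],(700,595))
    cv2.imwrite(f"pics/{n}2.png",im)
    if n=="wrist":
        for t in ["leaf_yellow_tab","leaf_blue_tab"]:
            for d in search_frame(t,n)[:1]:
                u,v=d["position"];p=pt(c,u,v);print(t,d["conf"],u,v,p@EX,p@EY,p[2])
B=pose(.0517,.040,45); A=pose(.108,.096,45)
rows(lin(*A,3)+lin(*B,5,start=A))
E
```

```text
[0.41213737 0.22417908 0.16      ] [179.91350792  45.01189466 101.13431614]
leaf_yellow_tab 0.56 250.9 196.9 0.4408940247049828 0.017500280992982675 0.06488585678316519
leaf_blue_tab 0.82 339.7 197.8 0.5346991739442687 0.05778685086074416 0.08756849854687015
[[0.0076, 0.0, 0.0226, 0.0, 0.0, -0.0, 1], [0.0152, 0.0001, 0.0452, 0.0, 0.0, -0.0, 1], [0.0227, 0.0001, 0.0678, 0.0, 0.0, -0.0, 1], [0.0227, 0.0001, 0.0837, 0.0, 0.0, -0.0, 1], [0.0227, 0.0001, 0.0995, 0.0, 0.0, -0.0, 1], [0.0226, 0.0001, 0.1154, 0.0, 0.0, -0.0, 1], [0.0226, 0.0001, 0.1313, 0.0, 0.0, -0.0, 1], [0.0225, 0.0, 0.1472, 0.0, 0.0, -0.0, 1]]
```

View pics/wrist2.png

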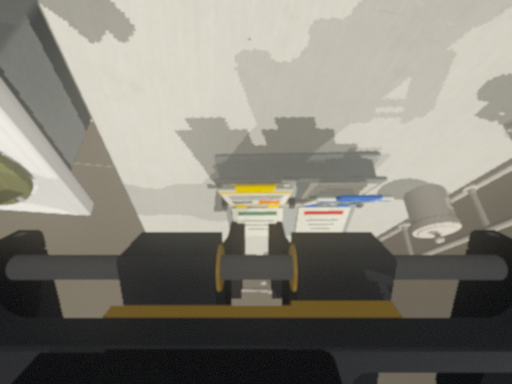

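View pics/scene2.png

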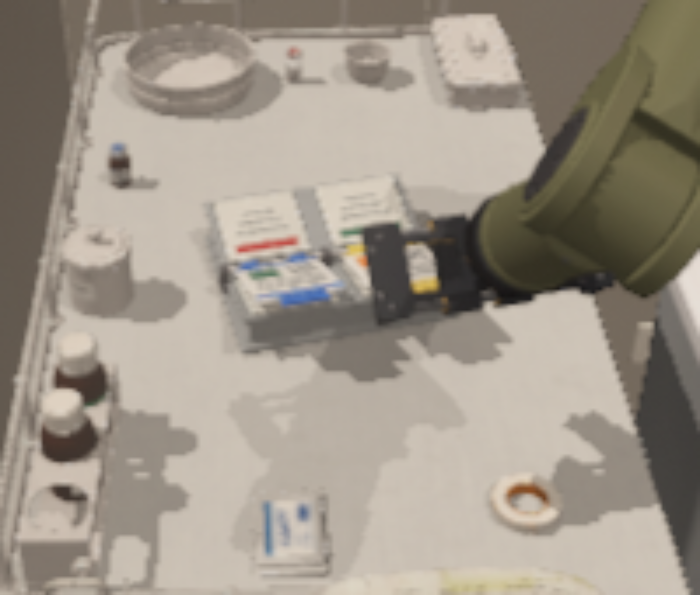

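Emit:
{"method": "arm_command", "body": {
  "targets": [
    [[0.008,0,0.0226,0,0,0,1],[0.015,0,0.045,0,0,0,1],[0.0227,0,0.068,0,0,0,1],[0.0227,0,0.084,0,0,0,1],[0.0227,0,0.0995,0,0,0,1],[0.0227,0,0.1155,0,0,0,1],[0.0227,0,0.131,0,0,0,1],[0.0227,0,0.147,0,0,0,1]]
  ]
}}

```text
time_s: 3.1
tool_pos: [0.4292, 0.1395, 0.0395]
tool_rot: [179.8, 44.9, 101.2]
force: [0.6, -0.2, -0.4]
grip_width: -0.0
```

```bash
python3 - <<'E'
from plan import *
commit([0.0227, 0, 0.147, 0, 0, 0, 1])
for n in ["wrist","scene"]:
    c=read_camera(n);im=c["img"][:,:,::-1]
    if n=="scene": im=cv2.resize(im[160:250,220:340],(760,570),interpolation=cv2.INTER_CUBIC)
    cv2.imwrite(f"pics/{n}3.png",im)
# lift: straight up then arc
p,r=load();print(p@EX,p@EY,p[2])
E
```

```text
0.44795267267947814 0.05194003146307205 0.04002234697640211
```

View pics/wrist3.png

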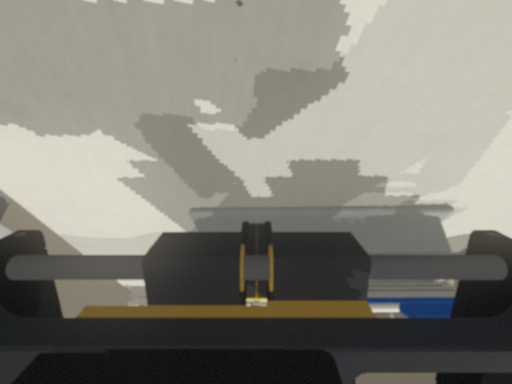

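View pics/scene3.png

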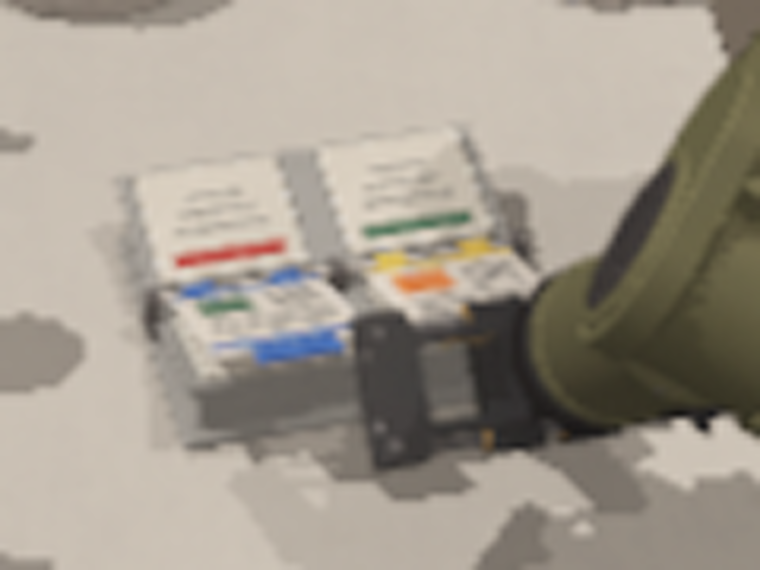

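```bash
cat >> plan.py <<'E'
def beta(phi): return float(np.clip(np.rad2deg(phi)-5,45,90))
def arc(a,b,n,r=.123,push=0.): return [onleaf(f,r,beta(f),push) for f in np.linspace(a,b,n+1)[1:]]
E
python3 - <<'E'
from plan import *
rows(arc(.156,.656,10))
E
```

```text
[[-0.0052, 0.0001, -0.0033, 0.0, 0.0, -0.0, 1], [-0.0103, 0.0001, -0.0066, 0.0, 0.0, -0.0, 1], [-0.0156, 0.0001, -0.0097, 0.0, 0.0, -0.0, 1], [-0.0211, 0.0001, -0.0125, 0.0, 0.0, -0.0, 1], [-0.0267, 0.0001, -0.0151, 0.0, 0.0, -0.0, 1], [-0.0324, 0.0001, -0.0173, 0.0, 0.0, -0.0, 1], [-0.0383, 0.0001, -0.0193, 0.0, 0.0, -0.0, 1], [-0.0442, 0.0001, -0.0209, 0.0, 0.0, -0.0, 1], [-0.0502, 0.0001, -0.0223, 0.0, 0.0, -0.0, 1], [-0.0562, 0.0001, -0.0234, 0.0, 0.0, -0.0, 1]]
```

Emit:
{"method": "arm_command", "body": {
  "targets": [
    [[-0.005,0,-0.0033,0,0,0,1],[-0.0103,0,-0.0066,0,0,0,1],[-0.0156,0,-0.0097,0,0,0,1],[-0.021,0,-0.0125,0,0,0,1],[-0.0267,0,-0.015,0,0,0,1],[-0.0324,0,-0.0173,0,0,0,1],[-0.0383,0,-0.0193,0,0,0,1],[-0.0442,0,-0.021,0,0,0,1],[-0.0502,0,-0.0223,0,0,0,1],[-0.0562,0,-0.0234,0,0,0,1]]
  ]
}}

```text
time_s: 4.2
tool_pos: [0.4332, 0.1151, 0.0963]
tool_rot: [179.9, 45.0, 101.1]
force: [-0.4, 0.3, -1.9]
grip_width: 0.0007
```

```bash
python3 - <<'E'
from plan import *
commit([-0.0562, 0, -0.0234, 0, 0, 0, 1])
for n in ["scene"]:
    c=read_camera(n);im=c["img"][:,:,::-1]
    im=cv2.resize(im[160:250,220:340],(760,570),interpolation=cv2.INTER_CUBIC)
    cv2.imwrite(f"pics/{n}4.png",im)
rows(arc(.656,1.156,10))
E
```

```text
[[-0.0061, 0.0001, -0.0007, 0.0, 0.0, -0.0, 1], [-0.0123, 0.0001, -0.0012, 0.0, 0.0, -0.0, 1], [-0.0184, 0.0001, -0.0013, 0.0, 0.0, -0.0, 1], [-0.0246, 0.0001, -0.0012, 0.0, 0.0, -0.0, 1], [-0.0307, 0.0001, -0.001, 0.0, 1.9, -0.0, 1], [-0.0368, 0.0001, -0.0007, 0.0, 4.8, -0.0, 1], [-0.043, 0.0001, -0.0001, 0.0, 7.7, -0.0, 1], [-0.049, 0.0001, 0.0008, 0.0, 10.5, -0.0, 1], [-0.055, 0.0002, 0.002, 0.0, 13.4, -0.0, 1], [-0.061, 0.0002, 0.0035, 0.0, 16.2, -0.0, 1]]
```

View pics/scene4.png

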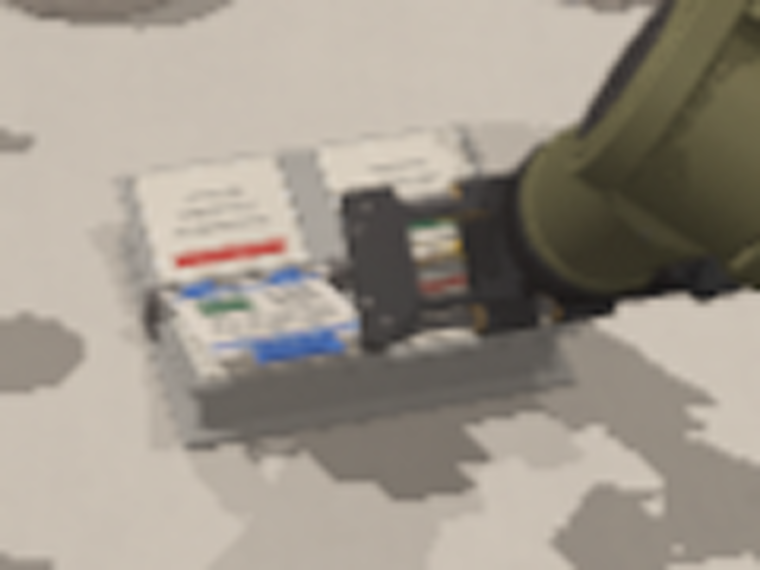

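The yellow leaf is up off its wing and the white wing panel shows beneath at about (430,345) in the crop. The blue leaf hasn't moved and the force is about 2 N, so I'm continuing.

Emit:
{"method": "arm_command", "body": {
  "targets": [
    [[-0.006,0,-0.0007,0,0,0,1],[-0.0123,0,-0.0012,0,0,0,1],[-0.0184,0,-0.0013,0,0,0,1],[-0.0246,0,-0.0012,0,0,0,1],[-0.0307,0,-0.001,0,1.9,0,1],[-0.0368,0,-0.0007,0,4.8,0,1],[-0.043,0,0,0,7.7,0,1],[-0.049,0,0.0008,0,10.5,0,1],[-0.055,0,0.002,0,13.4,0,1],[-0.061,0,0.0035,0,16.2,0,1]]
  ]
}}

```text
time_s: 5.25
tool_pos: [0.4422, 0.0704, 0.1371]
tool_rot: [179.9, 28.7, 101.1]
force: [0.9, 0.8, -0.5]
grip_width: 0.0005
```

```bash
python3 - <<'E'
from plan import *
commit([-0.061, 0, 0.0035, 0, 16.2, 0, 1])
o=get_obs();print(o["tool_pos"],load()[0],o["tool_rot"],o["force"])
rows(arc(1.156,1.656,10))
E
```

```text
[0.44218195 0.07044119 0.13705175] [0.44258582 0.07046612 0.13698095] [179.88511903  28.67415188 101.14576087] [ 0.91613225  0.76017272 -0.49634591]
[[-0.0061, 0.0002, 0.0001, 0.1, 2.9, -0.0, 1], [-0.0122, 0.0002, 0.0005, 0.1, 5.8, -0.0, 1], [-0.0183, 0.0002, 0.0012, 0.1, 8.6, -0.0, 1], [-0.0244, 0.0002, 0.0022, 0.1, 11.5, -0.0, 1], [-0.0304, 0.0002, 0.0035, 0.1, 14.4, -0.0, 1], [-0.0363, 0.0002, 0.0051, 0.1, 17.2, -0.0, 1], [-0.0421, 0.0002, 0.007, 0.1, 20.1, -0.0, 1], [-0.0479, 0.0002, 0.0092, 0.1, 23.0, -0.0, 1], [-0.0535, 0.0002, 0.0117, 0.1, 25.8, -0.0, 1], [-0.059, 0.0002, 0.0144, 0.1, 28.7, -0.0, 1]]
```

Emit:
{"method": "arm_command", "body": {
  "targets": [
    [[-0.006,0,0,0,2.9,0,1],[-0.0122,0,0.0005,0,5.8,0,1],[-0.0183,0,0.0012,0,8.6,0,1],[-0.0244,0,0.0022,0,11.5,0,1],[-0.0304,0,0.0035,0,14.4,0,1],[-0.0363,0,0.005,0,17.2,0,1],[-0.042,0,0.007,0,20.1,0,1],[-0.048,0,0.0092,0,23,0,1],[-0.0535,0,0.0117,0,25.8,0,1],[-0.059,0,0.0144,0,28.7,0,1]]
  ]
}}

```text
time_s: 6.25
tool_pos: [0.4533, 0.0129, 0.1529]
tool_rot: [179.9, -0.0, 101.2]
force: [0.4, 2.1, -0.7]
grip_width: 0.0002
```

```bash
python3 - <<'E'
from plan import *
commit([-0.059, 0, 0.0144, 0, 28.7, 0, 1])
o=get_obs();print(o["tool_pos"],load()[0],o["tool_rot"],o["force"])
c=read_camera("top");im=c["img"][:,:,::-1]
cv2.imwrite("pics/top5.png",cv2.resize(im[150:270,180:320],(700,600),interpolation=cv2.INTER_CUBIC))
c=read_camera("scene");im=c["img"][:,:,::-1]
cv2.imwrite("pics/scene5.png",cv2.resize(im[160:250,220:340],(760,570),interpolation=cv2.INTER_CUBIC))
rows(arc(1.656,2.156,10))
E
```

```text
[0.45328598 0.01287075 0.15293642] [0.45395387 0.0129426  0.1527978 ] [ 1.79896062e+02 -3.86596963e-02  1.01203662e+02] [ 0.42971282  2.07515659 -0.7044168 ]
[[-0.0061, 0.0002, 0.0006, 0.1, 0.1, -0.0, 1], [-0.0122, 0.0002, 0.0015, 0.1, 0.1, -0.0, 1], [-0.0183, 0.0002, 0.0026, 0.1, 0.1, -0.0, 1], [-0.0242, 0.0002, 0.0041, 0.1, 0.1, -0.0, 1], [-0.0301, 0.0002, 0.0059, 0.1, 0.1, -0.0, 1], [-0.0359, 0.0002, 0.0079, 0.1, 0.1, -0.0, 1], [-0.0416, 0.0002, 0.0103, 0.1, 0.1, -0.0, 1], [-0.0472, 0.0002, 0.0129, 0.1, 0.1, -0.0, 1], [-0.0526, 0.0002, 0.0158, 0.1, 0.1, -0.0, 1], [-0.0578, 0.0002, 0.019, 0.1, 0.1, -0.0, 1]]
```

View pics/top5.png

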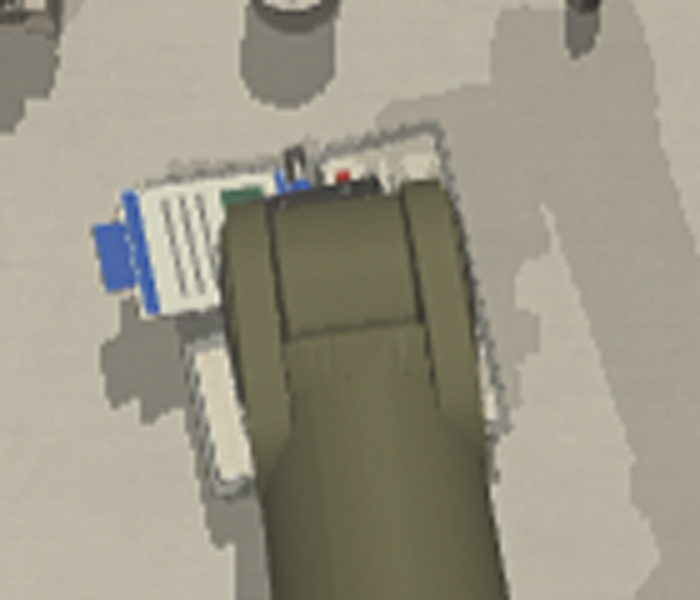

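View pics/scene5.png

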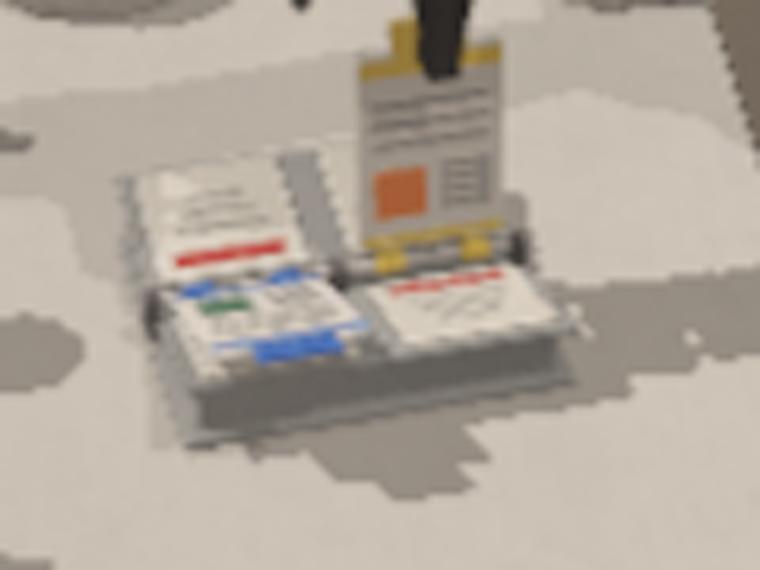

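The yellow leaf is standing about upright, with the fingertips on its upper edge at about (440,60) in the crop. Blue is untouched.

Emit:
{"method": "arm_command", "body": {
  "targets": [
    [[-0.006,0,0.0006,0,0,0,1],[-0.0122,0,0.0015,0,0,0,1],[-0.0183,0,0.0026,0,0,0,1],[-0.0242,0,0.004,0,0,0,1],[-0.03,0,0.0059,0,0,0,1],[-0.036,0,0.008,0,0,0,1],[-0.0416,0,0.0103,0,0,0,1],[-0.0472,0,0.013,0,0,0,1],[-0.0526,0,0.0158,0,0,0,1],[-0.0578,0,0.019,0,0,0,1]]
  ]
}}

```text
time_s: 7.35
tool_pos: [0.4648, -0.044, 0.1332]
tool_rot: [179.9, 0.1, 101.2]
force: [-0.7, 1.4, 0.1]
grip_width: 0.0009
```

```bash
python3 - <<'E'
from plan import *
commit([-0.0578, 0, 0.019, 0, 0, 0, 1])
o=get_obs();print(o["tool_pos"],load()[0],o["force"])
rows(arc(2.156,2.636,10))
E
```

```text
[ 0.46475927 -0.04397217  0.13324471] [ 0.4652031  -0.04378988  0.13391076] [-0.73153625  1.3629877   0.12318887]
[[-0.0049, 0.0002, 0.0033, 0.1, 0.1, -0.0, 1], [-0.0097, 0.0002, 0.0068, 0.1, 0.1, -0.0, 1], [-0.0143, 0.0002, 0.0106, 0.1, 0.1, -0.0, 1], [-0.0186, 0.0001, 0.0145, 0.1, 0.1, -0.0, 1], [-0.0228, 0.0001, 0.0187, 0.1, 0.1, -0.0, 1], [-0.0268, 0.0001, 0.023, 0.1, 0.1, -0.0, 1], [-0.0306, 0.0001, 0.0276, 0.1, 0.1, -0.0, 1], [-0.0341, 0.0001, 0.0323, 0.1, 0.1, -0.0, 1], [-0.0374, 0.0001, 0.0372, 0.1, 0.1, -0.0, 1], [-0.0405, 0.0001, 0.0422, 0.1, 0.1, -0.0, 1]]
```

Emit:
{"method": "arm_command", "body": {
  "targets": [
    [[-0.005,0,0.0033,0,0,0,1],[-0.0097,0,0.0068,0,0,0,1],[-0.0143,0,0.0106,0,0,0,1],[-0.0186,0,0.0145,0,0,0,1],[-0.0228,0,0.0187,0,0,0,1],[-0.0268,0,0.023,0,0,0,1],[-0.0306,0,0.0276,0,0,0,1],[-0.034,0,0.0323,0,0,0,1],[-0.0374,0,0.0372,0,0,0,1],[-0.0405,0,0.042,0,0,0,1]]
  ]
}}

```text
time_s: 8.35
tool_pos: [0.4726, -0.0837, 0.0911]
tool_rot: [179.9, 0.1, 101.2]
force: [-0.0, 0.9, 0.9]
grip_width: 0.0004
```

```bash
python3 - <<'E'
from plan import *
commit([-0.0405, 0, 0.042, 0, 0, 0, 1])
o=get_obs();print(o["tool_pos"],load()[0],o["force"])
c=read_camera("scene");im=c["img"][:,:,::-1]
cv2.imwrite("pics/scene6.png",cv2.resize(im[160:250,220:340],(760,570),interpolation=cv2.INTER_CUBIC))
rows(arc(2.636,2.86,7))
E
```

```text
[ 0.47257902 -0.08369045  0.09112576] [ 0.47312627 -0.0835909   0.09198998] [-0.03883814  0.86013355  0.85042286]
[[-0.0019, 0.0001, 0.0037, 0.1, 0.1, -0.0, 1], [-0.0037, 0.0001, 0.0072, 0.1, 0.1, -0.0, 1], [-0.0054, 0.0001, 0.0107, 0.1, 0.1, -0.0, 1], [-0.007, 0.0001, 0.0143, 0.1, 0.1, -0.0, 1], [-0.0084, 0.0001, 0.018, 0.1, 0.1, -0.0, 1], [-0.0098, 0.0001, 0.0217, 0.1, 0.1, -0.0, 1], [-0.011, 0.0001, 0.0254, 0.1, 0.1, -0.0, 1]]
```

View pics/scene6.png

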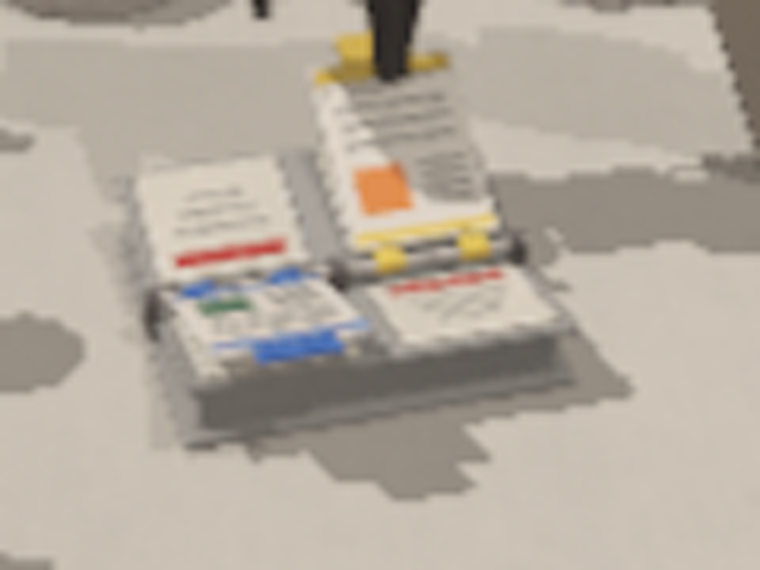

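The leaf is about 15° short of the right wing, with the fingertips on its outer end at (390,70). I'll finish slowly and watch the force.

Emit:
{"method": "arm_command", "body": {
  "targets": [
    [[-0.0019,0,0.0037,0,0,0,1],[-0.0037,0,0.0072,0,0,0,1],[-0.0054,0,0.0107,0,0,0,1],[-0.007,0,0.0143,0,0,0,1],[-0.0084,0,0.018,0,0,0,1],[-0.0098,0,0.0215,0,0,0,1],[-0.0105,0,0.024,0,0,0,1],[-0.0105,0,0.025,0,0,0,1]]
  ]
}}

```text
time_s: 9.2
tool_pos: [0.4747, -0.0939, 0.0663]
tool_rot: [179.9, 0.1, 101.2]
force: [0.7, -0.8, 0.9]
grip_width: 0.0008
```

```bash
python3 - <<'E'
from plan import *
commit([-0.0105, 0, 0.025, 0, 0, 0, 1])
o=get_obs();p=o["tool_pos"];print(p,load()[0],o["force"],p@EY,
 "contact phi est", )
c,y=np.array([p@EY-.0095-HY,p[2]-HZ]),0
r=np.hypot(*c);print(r,np.arctan2(c[1],c[0])+.0025/r)
E
```

```text
[ 0.47465132 -0.09385498  0.06630598] [ 0.47520055 -0.09393381  0.06701055] [ 0.67772329 -0.79915561  0.89136583] -0.18426111775694456 contact phi est
0.12227543909172855 2.8605730758610814
```

Emit:
{"method": "arm_command", "body": {
  "targets": [
    [[0,0,0.0005,0,0,0,1],[0,0,0.001,0,0,0,1],[0,0,0.0015,0,0,0,1],[0,0,0.002,0,0,0,1],[0,0,0.002,0,0,0,1]]
  ]
}}

```text
time_s: 9.7
tool_pos: [0.4747, -0.0936, 0.0646]
tool_rot: [179.9, 0.1, 101.2]
force: [0.1, 0.1, 0.2]
grip_width: 0.0007
```

Emit:
{"method": "arm_command", "body": {
  "targets": [
    [[0,0,0.0005,0,0,0,1],[0,0,0.001,0,0,0,1],[0,0,0.0015,0,0,0,1],[0,0,0.0015,0,0,0,1]]
  ]
}}

```text
time_s: 10.1
tool_pos: [0.4749, -0.0937, 0.064]
tool_rot: [179.9, 0.1, 101.2]
force: [-2.6, -0.1, 9.4]
grip_width: 0.0007
```

The force rose to 9 N and the tip stalled at about 2.88 rad of leaf elevation, which matches the stop. I'm backing off and checking.

Emit:
{"method": "arm_command", "body": {
  "targets": [
    [[0,0,-0.003,0,0,0,1],[0,0,-0.01,0,0,0,1],[0,0,-0.03,0,0,0,1],[0,0,-0.06,0,0,0,1],[0,0,-0.1,0,0,0,1],[0.03,0,-0.13,0,0,0,1],[0.07,0,-0.15,0,0,0,1],[0.11,0,-0.16,0,0,0,1],[0.15,0,-0.16,0,0,0,1],[0.19,0,-0.16,0,0,0,1]]
  ]
}}

```text
time_s: 11.1
tool_pos: [0.4373, 0.0945, 0.2237]
tool_rot: [179.8, 0.1, 101.2]
force: [0.5, -0.0, 0.8]
grip_width: 0.0005
```

Emit:
{"method": "arm_command", "body": {
  "targets": [
    [[0.04,0,0,0,0,0,1],[0.08,0,0,0,0,0,1],[0.12,0,0,0,0,0,1],[0.16,0,0,0,0,0,1],[0.2,0,0,0,0,0,1],[0.2,0,0,0,0,0,1]]
  ]
}}

```text
time_s: 11.7
tool_pos: [0.3959, 0.295, 0.2221]
tool_rot: [180.0, 0.0, 101.7]
force: [-0.1, -0.5, -0.0]
grip_width: 0.0008
```

```bash
python3 - <<'E'
from plan import *
o=get_obs();print(o["time_s"],o["tool_pos"],o["force"])
for n in ["top","scene"]:
    c=read_camera(n);im=c["img"][:,:,::-1]
    cv2.imwrite(f"pics/{n}7.png",cv2.resize(im[110:290,120:390],(800,533),interpolation=cv2.INTER_CUBIC) if n=="top" else cv2.resize(im[130:300,180:380],(700,595),interpolation=cv2.INTER_CUBIC))
    P=cloud(c);X=P@EX;Y=P@EY;Z=P[...,2];V=c["img"].min(-1)
    for nm,x0,s in (("yellow",.448,-1),("blue",.558,1)):
        d=(Y-HY)*s
        m=(c["z_map"]>0)&(abs(X-x0)<.038)&(d>.035)&(d<.115)&(Z>.035)
        k=np.polyfit(d[m],Z[m],1);print(n,nm,m.sum(),"slope angle",np.arctan(k[0]),"z at d=.1",np.polyval(k,.1))
    for t in ["leaf_yellow_tab","leaf_blue_tab","pot","vial_red","vial_blue","canister","tape","gauze"]:
        for d in search_frame(t,n)[:1]:
            u,v=d["position"];print(t,round(d["conf"],2),np.round([u,v]),np.round(pt(c,u,v),3))
E
```

```text
11.7 [0.39592644 0.29503036 0.22211106] [-0.13858884 -0.48773522 -0.03671959]
top yellow 580 slope angle 0.25810036902138134 z at d=.1 0.06108257045112371
top blue 578 slope angle 0.41624447569225503 z at d=.1 0.07555338456855404
leaf_yellow_tab 0.92 [267. 222.] [ 0.468 -0.044  0.049]
pot 0.86 [366. 233.] [ 0.431 -0.38   0.021]
vial_red 0.71 [268. 220.] [ 0.474 -0.049  0.051]
canister 0.8 [239. 144.] [0.73  0.047 0.072]
tape 0.42 [299. 148.] [ 0.722 -0.158  0.04 ]
gauze 0.87 [147. 200.] [0.553 0.361 0.011]
scene yellow 243 slope angle 0.25965004488716503 z at d=.1 0.0608046278171525
scene blue 254 slope angle 0.16358528018053253 z at d=.1 0.062298992062642736
leaf_yellow_tab 0.83 [279. 184.] [ 0.48  -0.061  0.052]
leaf_blue_tab 0.81 [265. 210.] [0.539 0.117 0.07 ]
pot 0.42 [287. 146.] [ 0.425 -0.403  0.019]
vial_red 0.44 [263. 148.] [ 0.533 -0.371  0.025]
canister 0.85 [208. 206.] [0.729 0.08  0.066]
tape 0.5 [331. 271.] [0.349 0.328 0.002]
gauze 0.85 [261. 282.] [0.558 0.372 0.011]
```

View pics/top7.png

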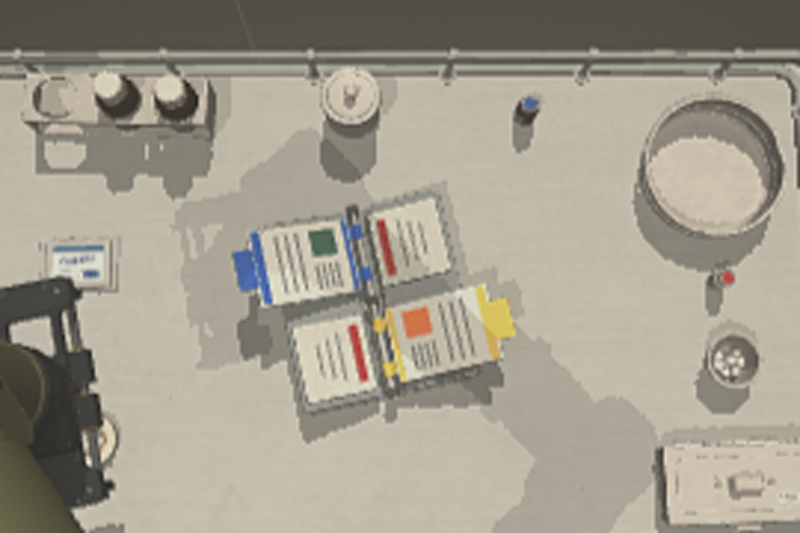

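View pics/scene7.png

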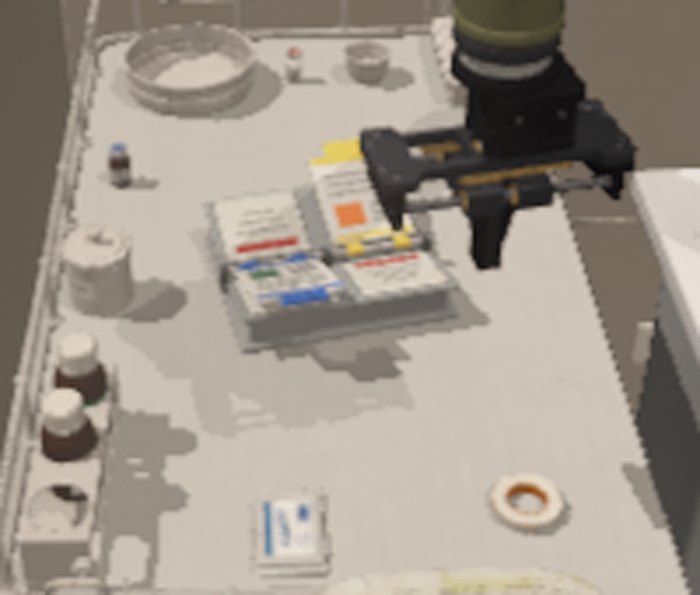

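```bash
python3 -c "
from cell import *
print(sign_off())"
```

```text
the job is handed in; nothing more can be done
None
```

The yellow-tabbed leaf is turned over the spine and lies flat on the right wing, and I have handed the job in. I pushed it over with the closed fingertips, reaching under the tab first and ending with a slow push down to the stop. The arm moves ended at 11.7 s.

- **Yellow leaf:** after backing off, its slope on the right wing measured 0.258 rad in the top camera and 0.260 rad in the scene camera; the stop is at 0.26 rad.
- **Force:** readings between moves were about 1–2 N during the turn and 9 N when the leaf met the stop. I did not record force during the moves.
- **Blue leaf:** the top camera put its slope at 0.416 rad, against about 0.41 rad before. The scene camera's fit gave 0.16 rad. I discounted that one, because points lower on the stand probably got into the fit and the picture shows the leaf where it was.
- **Things round the stand:** all six look unmoved in the before and after pictures. The network gave two false hits in the last top picture: a tape at the blue vial's spot and a red vial on the yellow leaf. It also found neither the blue vial, in either last picture, nor the blue tab, in the top one. All of these show in place in the pictures.
- **Robot:** the gripper ended clear of the stand, 0.22 m above the worktop, reading about 0.5 N, which is within the sensor's noise.

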